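# Roll-test two rolling pins and reject the warped one

## Task

One of the two rolling pins is warped: find out which by rolling them across the gauge slab under its side lips, backing off gently from any pin that binds instead of forcing it. Roll (do not carry or drag) the straight pin right through under both lips until it lies flush against the stop, and lay the warped pin in the reject tray; leave everything else alone.

Things in the scene. Friction and masses are not known exactly. Their poses are not given: they have to be found in the camera images.
- gauge: roll gauge: wooden slab fixed to the worktop, 270 mm long (own x from -130 to +140 mm), 280 mm wide (own y), slab top at z = 16 mm; origin at its underside. Own x is the rolling direction, away from the robot: open apron, then side lips, bare slab and stop. A pin is rolled lying across it (along own y). The slab is not slippery, so a pin pushed from behind at axis height rolls
- gauge_apron (a point): point on the slab top in the middle of the open apron, gauge x = -90 mm. The apron runs from x = -130 to -50 mm; a 2 mm high bead crosses it at x = -126 mm. A pin set down here lies in front of the lips
- gauge_lips (a point): point on the slab top midway along the lips, gauge x = 10 mm. From x = -50 to 70 mm a rail on each side (inner faces y = +-116 mm) carries a steel lip reaching in to y = +-72 mm, underside 38.5 mm and top 46.5 mm above the slab: a straight pin passes below with 2.5 mm to spare, pushed through the open gap between the lips. It rolls at under 3 N; the bowed one binds, the push climbing past 4 N
- gauge_stop (a point): point at the foot of the stop's face, gauge x = 126 mm, on the slab top. The stop is a bar 30 mm high across the end of the slab, centred; the axis of a pin flush against it is 18 mm before its face (gauge x = 108 mm). From the lips' end to the stop the slab is bare and open above
- tray: dark wooden open tray for rejects, fixed to the worktop, outside 125 mm (own x) by 260 mm (own y) by 32 mm high, walls and floor 6 mm; origin at the centre of its underside
- pin_a: waxed pale wooden rolling pin, a plain rod with rounded ends, 36 mm diameter, 210 mm long, about 0.25 kg. Origin on its axis at mid-length, 18 mm above its support; own x runs along the rod. pin_a and pin_b start about 12 cm apart in either order; one is straight, one bowed: its middle is 7 mm off the line of its ends, so it wobbles and lifts when rolled. Which is not told
- pin_b: waxed pale wooden rolling pin, a plain rod with rounded ends, 36 mm diameter, 210 mm long, about 0.25 kg. Origin on its axis at mid-length, 18 mm above its support; own x runs along the rod. pin_a and pin_b start about 12 cm apart in either order; one is straight, one bowed: its middle is 7 mm off the line of its ends, so it wobbles and lifts when rolled. Which is not told
- jar_honey: bystander: glass jar with a metal lid, 71 mm diameter, 110 mm high, origin under its middle
- tin_tuna: bystander: flat food tin, 86 mm diameter, 40 mm high, origin under its middle
- egg_timer: bystander: round egg timer, 59 mm diameter, 52 mm high, origin under its middle
- spice_a: bystander: small spice jar, 41 mm diameter, 105 mm high, origin under its middle
- garlic: bystander: garlic bulb, 56 mm, origin under its middle
- onion: bystander: onion, 69 mm wide, 74 mm high, origin under its middle
Things that resemble listed ones, but are neither listed nor needed, are in the scene too. What is shaped like the pin_b but purple is not meant.

How it is judged (in metres and radians):
On the way:
1. a pin is rolled under the lips: it turns upside down while its axis is between the lips' ends (((x of pin_a in the frame of gauge between -0.05 and 0.08 m and y of pin_a in the frame of gauge between -0.03 and 0.03 m and z of pin_a in the frame of gauge between 0.03 and 0.038 m and angle between pin_a's own z axis and vertical above 2 rad) or (x of pin_b in the frame of gauge between -0.05 and 0.08 m and y of pin_b in the frame of gauge between -0.03 and 0.03 m and z of pin_b in the frame of gauge between 0.03 and 0.038 m and angle between pin_b's own z axis and vertical above 2 rad))), for 0.1 s.
At the end, for the whole second after the job is handed in: The straight pin rests on the slab flush against the stop (axis 105.5 to 113 mm along the gauge, 108 when touching; middle within 30 mm of the centre line, square within 0.03 rad; a warped pin cannot lie so close and low); the other pin rests flat on the tray's floor (((x of pin_a in the frame of gauge between 0.1055 and 0.113 m and y of pin_a in the frame of gauge between -0.03 and 0.03 m and z of pin_a in the frame of gauge below 0.0355 m and angle between the x axis of pin_a and the y axis of gauge, either way round below 0.03 rad and linear speed of each of pin_a, pin_b below 0.02 m/s and x of pin_b in the frame of tray between -0.05 and 0.05 m and y of pin_b in the frame of tray between -0.04 and 0.04 m and z of pin_b in the frame of tray below 0.034 m) or (x of pin_b in the frame of gauge between 0.1055 and 0.113 m and y of pin_b in the frame of gauge between -0.03 and 0.03 m and z of pin_b in the frame of gauge below 0.0355 m and angle between the x axis of pin_b and the y axis of gauge, either way round below 0.03 rad and linear speed of each of pin_b, pin_a below 0.02 m/s and x of pin_a in the frame of tray between -0.05 and 0.05 m and y of pin_a in the frame of tray between -0.04 and 0.04 m and z of pin_a in the frame of tray below 0.034 m))).
It fails at once if a pin is forced: its contact forces on the gauge add up to more than 80 N (wedged under the lips, a push of about 15 N does that) (contact force between any of pin_a, pin_b and gauge above 80 N).
It fails at once if a bystander is moved more than 30 mm (distance of any of jar_honey, tin_tuna, egg_timer, spice_a, garlic, onion from where it was at the start of the episode above 0.03 m).
It also fails if it takes over 72 s, if anything falls off the work surface, if the arm or the gripper's body presses on something with over 40 N, if the wrist force passes 120 N, or if a joint passes its speed limit or range.

## Robot

A 6-joint arm with a two-finger parallel gripper is mounted at the origin on a cart in front of the work surface, level with it; the furniture and walls round the work are solid. World frame = base frame: x ahead of the robot, y to its left, z up, the work surface at z = 0. Lengths are in mm, angles in rad, forces in N, time in s.
With the tool pointing down it reaches from about 425 to 950 mm from the base axis. Payload 14.7 kg.
Tool frame: the origin (TCP) lies at the very end of the fingers, on their centre line; the grasp point (between the pads) lies 19 mm behind it; z points along the fingers, y is the line along which they close (so a half turn about z gives the same grasp; the last joint's range is limited). The gripper opens to 85 mm and grips with 20 to 120 N. Pads are 22 mm wide; open, the fingers measure 114 mm over their backs; the gripper's body (76 mm by 85 mm) begins 54 mm behind the grasp point. The pads swing forward as they close: fully open they stand 13 mm farther back than shut.
Start: joints at [-1.301, 0.48, 1.596, -0, 1.065, -0.047], TCP at [202.509, -617.642, 206.497] pointing down, gripper open.
Joint ranges: [-2.75, 2.75], [-0.82, 2.05], [0.23, 2.67], [-1.56, 4.7], [0.09, 2.69], [-2.92, 2.92]. Speed limits (rad/s): [1.89, 1.89, 2.39, 3.01, 3.01, 3.01].

## Interface

Orientations are given as a unit quaternion [w, x, y, z].
In Python, from plant import robot, vision gives the robot as it stands.
- The arm moves only by the tool play_rows, never from a script. Its argument "deltas" is a list of rows, each a list of 5 numbers: the shift along the tool's x, y, z in cm, then the turn about the tool's z in rad, then the finger opening in cm, from 0 to 8.54. In form: [[x, y, z, roll, grip], ...]. A call has 1 to 12 rows; each row shifts and turns the commanded pose from where the row before left it, along the tool's axes as they then stand; what a row does not reach is not made up. A row lasts 1/12 s, in which the tool goes at most 41.7 mm and 7.16 degrees, less where a joint would pass 70% of its speed; a pose out of reach is approached as far as the arm can. A call is refused whole if a number of a shift passes 4.17 or a number of a turn 0.125, either way. A call with a gripper value outside its range is refused whole. The fingers move at their own pace and stop on an object; the grip force is fixed at half the most. Time passes only in rows, so rows that do not move let the fingers close. It gives the time, the measured TCP pose, the force, the opening and the grip force at its end, in the units of the state.
- robot.state(): the state, without advancing time (a new reading comes with each control period).
- vision.snapshot(name): name is "side" or "top"; returns (picture, depth): 420x560x3 uint8, red, green, blue; 420x560 float32, mm along the optical axis (not along the pixel's ray), 0 where there is no reading.
- vision.camera_model(name): a dict with "fovy" (degrees; the focal length in pixels is half the picture's height over the tangent of half this angle, whatever the lens; pixels are square), "cx", "cy" (the principal point, pixels), "position" and "rotation" of the camera in the world. Camera axes: x right, y down, z forward; pixel columns grow to the right and rows downward; lengths in mm; the calibration is good to about 2 mm. A picture is of the moment at which its call begins. camera_model takes no time and is no camera call.
- robot.hand_in(): hands the job in; it is judged then, once.
The state is a dict: "time": time; "joints": joint angles; "joint_vel": joint speeds; "effort": joint torques, N m; "ee_pos": TCP position; "tcp_rot": TCP orientation; "wrist_force": force on the tool from outside, world axes, zero at the start; "ft_torque": the same for the moment, N m; "grip_width": finger opening in mm; "finger_force": force on a finger pad.
Only numpy, scipy, OpenCV 4.12 (cv2) and the standard library are available. Lean on these libraries where they do the work, as an engineer would, in place of code of your own. Each camera call takes 0.05 s, during which the arm holds its last target. There are 200 camera calls.

## Working session

There is one attempt and no reset: what is moved stays moved. The work goes in short steps, Python scripts to look and compute and a tool call to move; the robot and the scene stay as the last step left them, time stands still between calls to the robot, and variables do not carry over. Pictures are saved under pics/ and viewed, at most 10 in all, crops included, and the job is handed in when it is done.

Besides the shell and the picture viewer there is one more tool, called by a JSON object that holds its "fn" and its "kwargs", one argument or row to a line. play_rows: Moves the arm, as the interface text tells. Its arguments: {"type":"object","properties":{"deltas":{"type":"array","items":{"type":"array","items":{"type":"number"}}}},"required":["deltas"]}

```bash
mkdir -p pics; cat > h.py <<'E'
import numpy as np, cv2
from plant import robot, vision
def cam(n):
    m=vision.camera_model(n); f=210/np.tan(np.radians(m["fovy"])/2)
    R=np.array(m["rotation"]); R=R.reshape(3,3) if R.size==9 else R
    return f,m["cx"],m["cy"],np.array(m["position"]),R
def ray(n,u,v,z):
    f,cx,cy,p,R=cam(n); d=R@np.array([(u-cx)/f,(v-cy)/f,1]); return p+d*(z-p[2])/d[2]
def cloud(n,D):
    f,cx,cy,p,R=cam(n); v,u=np.mgrid[:420,:560]
    P=np.stack([(u-cx)/f*D,(v-cy)/f*D,D],-1); return P@R.T+p
def snap(n,name):
    I,D=vision.snapshot(n); cv2.imwrite(f"pics/{name}.png",I[...,::-1]); np.savez(f"pics/{name}.npz",I=I,D=D); return I,D
E
python3 - <<'E'
from h import *
for n in("top","side"):
    print(n,vision.camera_model(n)); snap(n,n+"0")
print(robot.state())
E
```

```text
top {'fovy': 51.854373828731966, 'cx': 280.08305884035667, 'cy': 213.75010849047962, 'position': array([ 435.66705313,  110.1403338 , 1396.49512376]), 'rotation': array([-0.0253699 ,  0.71338578, -0.70000729,  0.02066147])}
side {'fovy': 47.863945541751164, 'cx': 275.41777658346643, 'cy': 203.70848836655446, 'position': array([  379.82637309, -1127.30916184,   944.91934883]), 'rotation': array([-0.461643  ,  0.88606838, -0.03194617,  0.02734989])}
{'time': 0.1, 'joints': array([-1.30064358e+00,  4.80761472e-01,  1.59682700e+00,  2.01814156e-05,
        1.06511417e+00, -4.65820307e-02]), 'joint_vel': array([-1.77947323e-03, -6.56515354e-04, -4.67380488e-04, -1.69747072e-04,
       -1.25471954e-03, -5.33088482e-05]), 'effort': array([-4.63264023e-04, -9.52255154e+01, -4.31042075e+01,  6.82213522e-05,
        5.26414777e-03,  5.93786763e-05]), 'ee_pos': array([ 202.38032371, -617.25815271,  205.93553892]), 'tcp_rot': array([-5.52517026e-04,  9.87486692e-01,  1.57701379e-01, -5.31413581e-05]), 'wrist_force': array([0.69706018, 0.42918706, 0.18222158]), 'ft_torque': array([-0.00444075, -0.00463132,  0.01911236]), 'finger_force': 0.0, 'grip_width': 85.39666721301147}
```

View pics/top0.png

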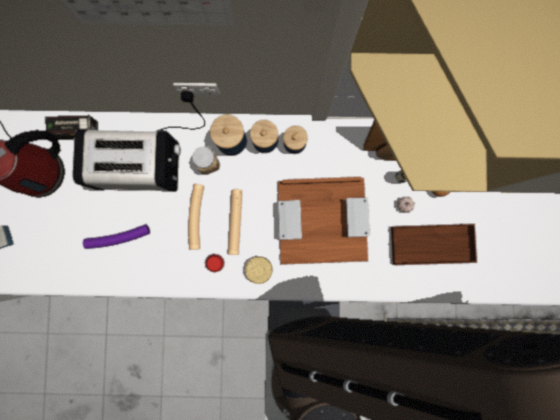

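View pics/side0.png

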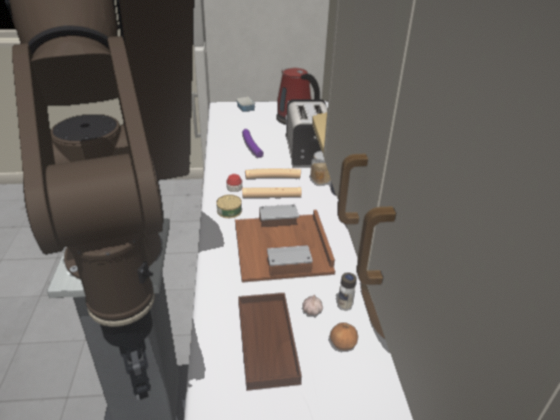

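The top view shows the bowed-looking pin at (196,217) and the straight-looking one at (236,222). The gauge is around (323,220), the tray at (434,244), the purple decoy at (117,237), and a cabinet overhangs at upper right. The side view shows the same layout: pins at (273,173) and (272,192).

```bash
cat >> h.py <<'E'
from scipy.spatial.transform import Rotation as Ro
def cam(n):
    m=vision.camera_model(n); f=210/np.tan(np.radians(m["fovy"])/2); q=m["rotation"]
    return f,m["cx"],m["cy"],np.array(m["position"]),Ro.from_quat([q[1],q[2],q[3],q[0]]).as_matrix()
def blobs(m,amin=60):
    n,L,S,C=cv2.connectedComponentsWithStats(m.astype(np.uint8)); return [L==i for i in range(1,n) if S[i,4]>=amin]
E
python3 - <<'E'
from h import *
np.set_printoptions(precision=1,suppress=True)
z=np.load("pics/top0.npz"); I,D=z["I"],z["D"]; P=cloud("top",D)
hsv=cv2.cvtColor(I,cv2.COLOR_RGB2HSV)
print("table z",P[280,100:250:30,2], "gauge",P[220,323],"tray floor",P[244,434],"lips",P[220,290],P[215,357])
for (u,v) in [(196,217),(236,222),(290,220),(357,217),(323,190),(323,250),(434,244),(258,270),(214,263),(204,158),(405,205),(400,176),(440,191)]: print((u,v),hsv[v,u],P[v,u])
m=(hsv[...,0]>8)&(hsv[...,0]<25)&(hsv[...,1]>60)&(hsv[...,2]>150)
m[:, 255:]=0; m[:178]=0; m[253:]=0
for b in blobs(m,200):
    v,u=np.nonzero(b); r=cv2.minAreaRect(np.stack([u,v],1).astype(np.float32)); print("pin",len(u),r)
    Q=P[b]; Q=Q[Q[:,2]>10]; xy=Q[:,:2]; c=xy.mean(0); w,V=np.linalg.eigh(np.cov((xy-c).T)); a=V[:,1]; a*=np.sign(a[0]); s=(xy-c)@a; t=(xy-c)@np.array([-a[1],a[0]])
    mid=c+a*(s.max()+s.min())/2
    print("c",c,mid,"ang",np.degrees(np.arctan2(a[1],a[0])),"len",np.ptp(s),"zmax",np.percentile(Q[:,2],95))
    for lo in np.linspace(s.min(),s.max(),8)[:-1]:
        k=(s>=lo)&(s<lo+np.ptp(s)/7); print("   s %.0f t %.1f (%.1f..%.1f) z %.1f"%(s[k].mean(),(t[k].max()+t[k].min())/2,t[k].min(),t[k].max(),np.percentile(Q[k,2],95)))
# height map of cabinet
k=(P[...,2]>250)&(D>0); print("high: x min per y");
for y in range(-500,500,100):
    q=P[k&(abs(P[...,1]-y)<50)]; print(y, q.min(0) if len(q) else None)
E
```

```text
table z [-0.5 -2.9 -3.2  0.9 -2.3] gauge [508.1 -17.3  16.7] tray floor [ 438.4 -375.6    3.4] lips [503.7  88.9  64.9] [ 523.2 -118.    62.3]
(196, 217) [ 17  91 226] [509.  385.4  36.2]
(236, 222) [ 18  89 232] [495.7 258.8  34.4]
(290, 220) [ 30   1 194] [503.7  88.9  64.9]
(357, 217) [ 75   3 197] [ 516.9 -117.9   63. ]
(323, 190) [ 11 160 137] [604.7 -16.2  15.4]
(323, 250) [ 11 153 152] [412.5 -18.7  14.8]
(434, 244) [ 10 155  94] [ 438.4 -375.6    3.4]
(258, 270) [ 21  95 206] [346.9 185.5  41.9]
(214, 263) [  2 191 187] [366.5 321.6  53.2]
(204, 158) [  0   0 199] [684.4 352.9 105.1]
(405, 205) [  5  47 153] [ 558.6 -271.1   44.5]
(400, 176) [18 56 82] [ 647.4 -251.    60.4]
(440, 191) [ 16 138 144] [ 604.1 -378.9   49.8]
pin 660 ((194.87501525878906, 216.09320068359375), (12.41218376159668, 64.326904296875), 3.8785247802734375)
c [511.3 389.4] [512.9 389.3] ang -0.3385221342659345 len 203.9930997115514 zmax 37.455805837143664
   s -86 t -130.6 (-279.7..18.5) z 37.8
   s -56 t 3.5 (-11.6..18.6) z 36.6
   s -28 t 5.0 (-10.4..20.5) z 37.6
   s 1 t 5.1 (-10.7..21.0) z 37.9
   s 30 t 4.3 (-13.0..21.6) z 36.5
   s 60 t 1.0 (-15.7..17.6) z 37.9
   s 89 t -3.9 (-21.6..13.9) z 36.3
pin 620 ((234.82069396972656, 221.0482940673828), (9.982744216918945, 62.597679138183594), 3.3664603233337402)
c [498.4 262. ] [499.1 262. ] ang -1.3957791289425452 len 198.05243514016217 zmax 37.71326153051568
   s -85 t 2.5 (-13.5..18.4) z 35.9
   s -57 t -67.7 (-153.3..17.8) z 38.9
   s -28 t 1.2 (-13.7..16.1) z 38.2
   s 0 t 1.2 (-14.6..17.0) z 38.7
   s 29 t 1.0 (-14.1..16.2) z 37.4
   s 58 t 0.5 (-15.0..16.1) z 36.8
   s 86 t 0.5 (-14.6..15.5) z 37.0
high: x min per y
-500 [ 549.8 -472.3  482.4]
-400 [ 549.6 -448.5  481.5]
-300 [ 323.4 -349.9  486.7]
-200 [ 229.  -250.   484.4]
-100 [  39.4 -150.   251.3]
0 [ 44.1 -50.  250.8]
100 [  8.9  50.  250.5]
200 [849.5 150.1 250.1]
300 [843.5 250.  250.4]
400 [843.9 350.  250.2]
```

```bash
python3 - <<'E'
from h import *
np.set_printoptions(precision=1,suppress=True)
z=np.load("pics/top0.npz"); I,D=z["I"],z["D"]; P=cloud("top",D)
hsv=cv2.cvtColor(I,cv2.COLOR_RGB2HSV)
wood=(hsv[...,0]<16)&(hsv[...,1]>110)&(hsv[...,2]>40)&(D>0)
gray=(hsv[...,1]<40)&(P[...,2]>45)&(P[...,2]<80)&(P[...,0]>400)&(P[...,0]<620)&(abs(P[...,1]+17)<180)
def rep(n,m,zp):
    for b in blobs(m,60):
        v,u=np.nonzero(b); W=np.array([ray("top",a,c,zp) for a,c in zip(u,v)])[:,:2]
        r=cv2.minAreaRect((W).astype(np.float32)); print(n,len(u),"c",np.array(r[0]),"sz",np.array(r[1]),"ang %.2f"%r[2])
g=np.zeros(D.shape,bool); g[170:270,270:376]=1
t=np.zeros(D.shape,bool); t[218:272,386:482]=1
rep("slab",(wood|gray)&g,16)
rep("lips",gray,62.5)
rep("stop",wood&g&(P[...,2]>32)&(P[...,0]>600),46)
rep("tray",wood&t,32)
# cabinet
for (u,v) in [(356,56),(405,58),(484,187),(432,187),(395,150),(420,120),(450,120),(500,180),(540,180),(345,30)]: print((u,v),I[v,u],P[v,u])
E
python3 - <<'E'
import sys; sys.path.insert(0,'.')
from h import *
np.set_printoptions(precision=1,suppress=True)
z=np.load("pics/top0.npz");c=z["I"][150:290,170:390,::-1]; cv2.imwrite("pics/crop0.png",cv2.resize(c,None,fx=3.5,fy=3.5,interpolation=cv2.INTER_CUBIC))
E
```

```text
Traceback (most recent call last):
  File "h.py", line 8, in ray
    f,cx,cy,p,R=cam(n); d=R@np.array([(u-cx)/f,(v-cy)/f,1]); return p+d*(z-p[2])/d[2]
                ~~~^^^
  File "h.py", line 16, in cam
    m=vision.camera_model(n); f=210/np.tan(np.radians(m["fovy"])/2); q=m["rotation"]
ValueError: time passes only in moves, steps and waits
```

View pics/crop0.png

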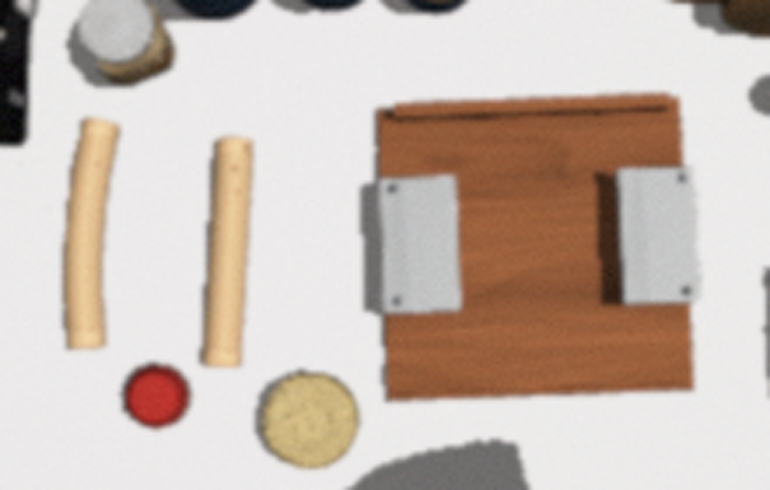

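The crop shows pin candidates at full-image (194,217), visibly bowed, and (235,221), straight. The only lookalike is the purple one at (117,237), which isn't meant. I choose the pin at (235,221) first. Next I cache the calibration and get the gauge pose.

```bash
cat >> h.py <<'E'
_cam=cam; _c={}
def cam(n):
    if n not in _c: _c[n]=_cam(n)
    return _c[n]
E
python3 - <<'E'
from h import *
np.set_printoptions(precision=1,suppress=True)
z=np.load("pics/top0.npz"); I,D=z["I"],z["D"]; P=cloud("top",D)
hsv=cv2.cvtColor(I,cv2.COLOR_RGB2HSV)
wood=(hsv[...,0]<16)&(hsv[...,1]>110)&(hsv[...,2]>40)&(D>0)
gray=(hsv[...,1]<40)&(P[...,2]>45)&(P[...,2]<80)&(P[...,0]>400)&(P[...,0]<620)&(abs(P[...,1]+17)<180)
def rep(n,m,zp):
    for b in blobs(m,60):
        v,u=np.nonzero(b); W=np.array([ray("top",a,c,zp) for a,c in zip(u,v)])[:,:2]
        r=cv2.minAreaRect((W).astype(np.float32)); print(n,len(u),"c",np.array(r[0]),"sz",np.array(r[1]),"ang %.2f"%r[2])
g=np.zeros(D.shape,bool); g[170:270,270:376]=1
t=np.zeros(D.shape,bool); t[218:272,386:482]=1
rep("slab",(wood|gray)&g,16)
rep("lips",gray,62.5)
rep("stop",wood&g&(P[...,2]>32)&(P[...,0]>600),46)
rep("tray",wood&t,32)
for (u,v) in [(279,263),(367,260)]: print("slab near corner",ray("top",u,v,16)[:2])
for (u,v) in [(356,56),(405,58),(484,187),(432,187),(395,150),(420,120),(450,120),(500,180),(345,30)]: print((u,v),P[v,u])
E
```

```text
slab 7115 c [509.1 -21.1] sz [266.4 288.9] ang 3.26
lips 852 c [ 518.4 -121.6] sz [119.6  68.3] ang 3.33
lips 818 c [506.2  89.8] sz [118.2  66.5] ang 3.21
stop 269 c [632.   -9.8] sz [ 11.1 245.9] ang 3.27
tray 2851 c [ 438.  -363.3] sz [115.7 257.3] ang 2.84
slab near corner [368.6 120.6]
slab near corner [ 383.6 -158.7]
(356, 56) [833.8 -38.6 499.3]
(405, 58) [ 830.2 -142.1  501.5]
(484, 187) [ 557.5 -305.8  502.2]
(432, 187) [ 555.9 -199.   499.4]
(395, 150) [ 631.6 -120.6  504.1]
(420, 120) [ 696.8 -173.5  502. ]
(450, 120) [ 697.6 -236.   503. ]
(500, 180) [ 564.4 -311.8  556.7]
(345, 30) [836.1   0.3 606.6]
```

{"fn": "play_rows", "kwargs": {
  "deltas": [
    [0, 0, 0, 0.115, 8.5],
    [0, 0, 0, 0.115, 8.5],
    [0, 0, 0, 0.115, 8.5],
    [2.1, -3.59, 0, 0, 8.5],
    [2.1, -3.59, 0, 0, 8.5],
    [2.1, -3.59, 0, 0, 8.5],
    [2.1, -3.59, 0, 0, 8.5],
    [2.1, -3.59, 0, 0, 8.5],
    [2.1, -3.59, 0, 0, 8.5],
    [2.1, -3.59, 0, 0, 8.5],
    [2.1, -3.59, 0, 0, 8.5],
    [2.1, -3.59, 0, 0, 8.5]
  ]
}}

```text
time: 1.1
ee_pos: [401.0, -298.1, 206.4]
tcp_rot: [-0.0, 1.0, -0.014, -0.0]
wrist_force: [0.1, -0.6, 0.2]
grip_width: 85.2
finger_force: 0.0
```

```bash
cat > plan.py <<'E'
import sys,numpy as np
from plant import robot
from scipy.spatial.transform import Rotation as Ro
s=robot.state(); p=s["ee_pos"]; q=s["tcp_rot"]; R=Ro.from_quat([q[1],q[2],q[3],q[0]]).as_matrix()
yaw=np.degrees(np.arctan2(R[1,0],R[0,0]))
print("t %.2f p %s yaw %.2f tilt %.2f w %.1f ff %.1f F %s j6 %.2f"%(s["time"],p.round(1),yaw,np.degrees(np.arccos(-R[2,2])),s["grip_width"],s["finger_force"],s["wrist_force"].round(1),s["joints"][5]))
if len(sys.argv)>3:
    t=np.array([float(a) for a in sys.argv[1:4]]); y=float(sys.argv[4]) if len(sys.argv)>4 else yaw
    print("roll rad %.3f"%(-np.radians((y-yaw+180)%360-180)))
    for n,a in(("before",yaw),("after",y)):
        a=np.radians(a); Rz=np.array([[np.cos(a),np.sin(a),0],[np.sin(a),-np.cos(a),0],[0,0,-1]])
        d=(Rz.T@(t-p))/10; print(n,"turn: cm",d.round(2),"len %.2f"%np.linalg.norm(d))
E
python3 plan.py 499 262 100 -1.7
```

```text
t 1.10 p [ 401.  -298.1  206.4] yaw -1.63 tilt 0.01 w 85.2 ff 0.0 F [ 0.1 -0.6  0.2] j6 0.90
roll rad 0.001
before turn: cm [  8.2  -56.26  10.64] len 57.85
after turn: cm [  8.13 -56.27  10.64] len 57.85
```

{"fn": "play_rows", "kwargs": {
  "deltas": [
    [0.6, -4.0, 0, 0, 8.5],
    [0.6, -4.0, 0, 0, 8.5],
    [0.6, -4.0, 0, 0, 8.5],
    [0.6, -4.0, 0, 0, 8.5],
    [0.6, -4.0, 0, 0, 8.5],
    [0.6, -4.0, 0, 0, 8.5],
    [0.6, -4.0, 0, 0, 8.5],
    [0.6, -4.0, 0, 0, 8.5],
    [0.6, -4.0, 0, 0, 8.5],
    [0.6, -4.0, 0, 0, 8.5],
    [0.6, -4.0, 0, 0, 8.5],
    [0.6, -4.0, 0, 0, 8.5]
  ]
}}

```text
time: 2.1
ee_pos: [485.7, 179.9, 206.4]
tcp_rot: [0.0, 1.0, -0.014, -0.0]
wrist_force: [1.1, -0.6, -0.1]
grip_width: 84.7
finger_force: 0.0
```

```bash
python3 plan.py 499 262 60 -1.7
```

```text
t 2.10 p [485.7 179.9 206.4] yaw -1.60 tilt 0.01 w 84.7 ff 0.0 F [ 1.1 -0.6 -0.1] j6 1.90
roll rad 0.002
before turn: cm [ 1.1  -8.24 14.64] len 16.84
after turn: cm [ 1.08 -8.24 14.64] len 16.84
```

{"fn": "play_rows", "kwargs": {
  "deltas": [
    [0.55, -4.1, 0, 0, 8.5],
    [0.55, -4.1, 0, 0, 8.5],
    [0, 0, 4.1, 0, 8.5],
    [0, 0, 4.1, 0, 8.5],
    [0, 0, 4.1, 0, 8.5],
    [0, 0, 4.1, 0, 8.5],
    [0, 0, 2.0, 0, 8.5],
    [0, 0, 1.0, 0, 8.5],
    [0, 0, 1.0, 0, 8.5]
  ]
}}

```text
time: 2.85
ee_pos: [499.0, 259.3, 1.5]
tcp_rot: [0.0, 1.0, -0.014, -0.001]
wrist_force: [0.4, 0.0, 0.4]
grip_width: 85.1
finger_force: 0.0
```

```bash
python3 - <<'E'
from h import *
np.set_printoptions(precision=1,suppress=True)
I,D=snap("top","top1"); I2,D2=snap("side","side1")
c=I[190:280,170:270,::-1]; c2=I2[130:230,220:340,::-1]
cv2.imwrite("pics/crop1.png",np.hstack([cv2.resize(c,(400,400)),cv2.resize(c2,(400,400))]))
E
python3 plan.py
```

```text
t 2.95 p [499.2 259.3   2. ] yaw -1.62 tilt 0.05 w 84.7 ff 0.0 F [-1.4  1.   0.8] j6 2.02
```

View pics/crop1.png

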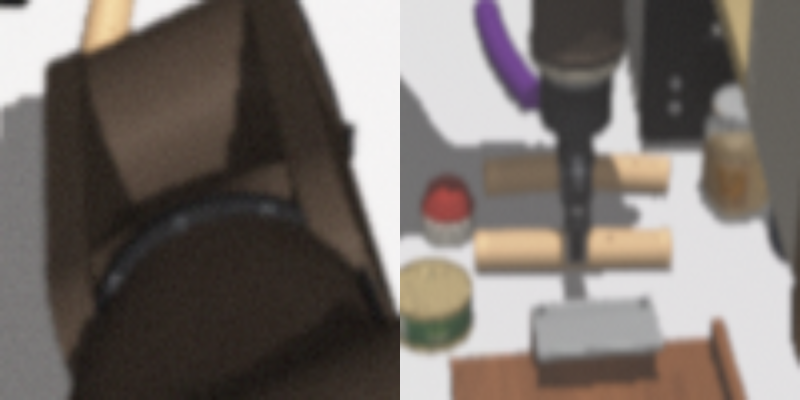

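In the side half of the crop, the near finger stands at the straight pin's middle (about (577,250)), straddling it. Now I close and lift.

{"fn": "play_rows", "kwargs": {
  "deltas": [
    [0, 0, 0, 0, 4.5],
    [0, 0, 0, 0, 3.0],
    [0, 0, 0, 0, 2.5],
    [0, 0, 0, 0, 2.5],
    [0, 0, 0, 0, 2.5],
    [0, 0, 0, 0, 2.5],
    [0, 0, 0, 0, 2.5],
    [0, 0, -2.0, 0, 2.5],
    [0, 0, -4.0, 0, 2.5],
    [0, 0, -4.0, 0, 2.5]
  ]
}}

```text
time: 3.78
ee_pos: [498.3, 259.0, 103.2]
tcp_rot: [0.001, 1.0, -0.014, -0.001]
wrist_force: [1.1, -0.3, 0.4]
grip_width: 25.0
finger_force: 0.0
```

```bash
python3 plan.py 434 -20.9 100 93.3
```

```text
t 3.78 p [498.3 259.  103.2] yaw -1.61 tilt 0.14 w 25.0 ff 0.0 F [ 1.1 -0.3  0.4] j6 2.02
roll rad -1.657
before turn: cm [-5.64 28.16  0.32] len 28.72
after turn: cm [-27.57  -8.03   0.32] len 28.72
```

```bash
python3 - <<'E'
from h import *
I2,D2=snap("side","side2"); P=cloud("side",D2)
c2=I2[110:240,210:350,::-1]; cv2.imwrite("pics/crop2.png",cv2.resize(c2,None,fx=4.5,fy=4.5))
hsv=cv2.cvtColor(I2,cv2.COLOR_RGB2HSV)
m=(hsv[...,0]>8)&(hsv[...,0]<25)&(hsv[...,1]>60)&(hsv[...,2]>120); m[:,:240]=0; m[:,305:]=0;m[:165]=0;m[203:]=0
for b in blobs(m,100): Q=P[b]; print(b.sum(),Q.min(0).round(),np.median(Q,0).round(),Q.max(0).round())
E
```

```text
512 [  380. -1127.    12.] [498. 243.  30.] [600. 266. 945.]
```

View pics/crop2.png

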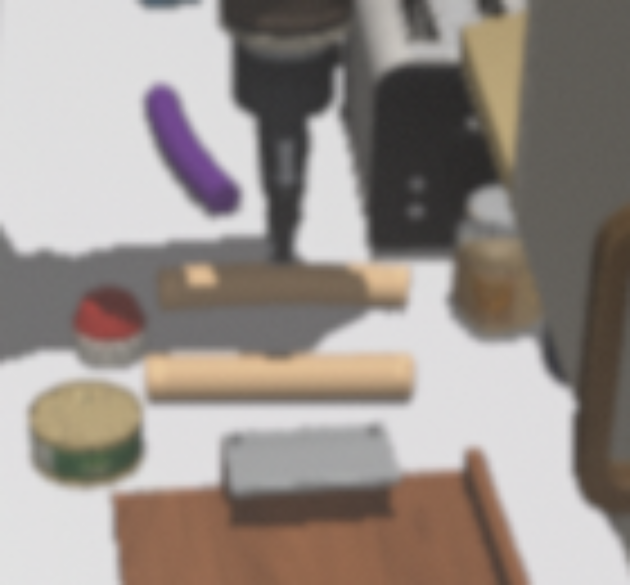

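The pin still lies at about y≈258 and wasn't held. I probably lifted before the fingers closed. I'll reopen, check the finger speed, and regrasp.

{"fn": "play_rows", "kwargs": {
  "deltas": [
    [0, 0, 0, 0, 8.5],
    [0, 0, 0, 0, 8.5],
    [0, 0, 0, 0, 8.5],
    [0, 0, 0, 0, 8.5],
    [0, 0, 0, 0, 8.5],
    [0, 0, 0, 0, 8.5]
  ]
}}

```text
time: 4.33
ee_pos: [498.9, 259.2, 101.6]
tcp_rot: [0.0, 1.0, -0.014, -0.001]
wrist_force: [-0.1, 0.5, 0.2]
grip_width: 84.7
finger_force: 0.0
```

{"fn": "play_rows", "kwargs": {
  "deltas": [
    [0, 0, 0, 0, 8.5],
    [0, 0, 2, 0, 8.5],
    [0, 0, 4, 0, 8.5],
    [0, 0, 3, 0, 8.5],
    [0, 0, 1.2, 0, 8.5],
    [0, 0, 0, 0, 8.5]
  ]
}}

```text
time: 4.83
ee_pos: [497.4, 258.5, -2.1]
tcp_rot: [0.001, 1.0, -0.014, -0.002]
wrist_force: [-1.3, 0.1, -0.6]
grip_width: 85.2
finger_force: 0.0
```

{"fn": "play_rows", "kwargs": {
  "deltas": [
    [0, 0, 0, 0, 2.5],
    [0, 0, 0, 0, 2.5],
    [0, 0, 0, 0, 2.5],
    [0, 0, 0, 0, 2.5],
    [0, 0, 0, 0, 2.5],
    [0, 0, 0, 0, 2.5]
  ]
}}

```text
time: 5.33
ee_pos: [500.4, 259.9, 2.6]
tcp_rot: [-0.001, 1.0, -0.014, 0.001]
wrist_force: [-5.9, -0.4, 29.5]
grip_width: 25.7
finger_force: 40.6
```

{"fn": "play_rows", "kwargs": {
  "deltas": [
    [0, 0, 0, 0, 2.5],
    [0, 0, 0, 0, 2.5],
    [0, 0, 0, 0, 2.5],
    [0, 0, 0, 0, 2.5]
  ]
}}

```text
time: 5.67
ee_pos: [500.4, 260.0, 2.8]
tcp_rot: [-0.001, 1.0, -0.014, 0.001]
wrist_force: [-4.2, -0.9, 26.3]
grip_width: 25.3
finger_force: 39.4
```

```bash
python3 - <<'E'
from h import *
I2,D2=snap("side","side3"); P=cloud("side",D2)
c2=I2[150:220,225:320,::-1]; cv2.imwrite("pics/crop3.png",cv2.resize(c2,None,fx=8,fy=8,interpolation=cv2.INTER_CUBIC))
hsv=cv2.cvtColor(I2,cv2.COLOR_RGB2HSV)
m=(hsv[...,0]>8)&(hsv[...,0]<25)&(hsv[...,1]>60)&(hsv[...,2]>120); m[:,:240]=0; m[:,305:]=0;m[:165]=0;m[203:]=0
for b in blobs(m,100): Q=P[b]; Q=Q[Q[:,1]>0]; print(b.sum(),np.percentile(Q,[2,50,98],axis=0).round())
E
python3 plan.py
```

```text
131 [[550. 368.  13.]
 [580. 378.  30.]
 [609. 391.  41.]]
252 [[397. 241.  13.]
 [442. 250.  31.]
 [488. 270.  40.]]
215 [[512. 238.  14.]
 [551. 245.  30.]
 [596. 261.  41.]]
t 5.72 p [500.4 260.    2.8] yaw -1.62 tilt 0.17 w 25.8 ff 39.4 F [-4.8 -1.7 25.9] j6 2.02
```

View pics/crop3.png

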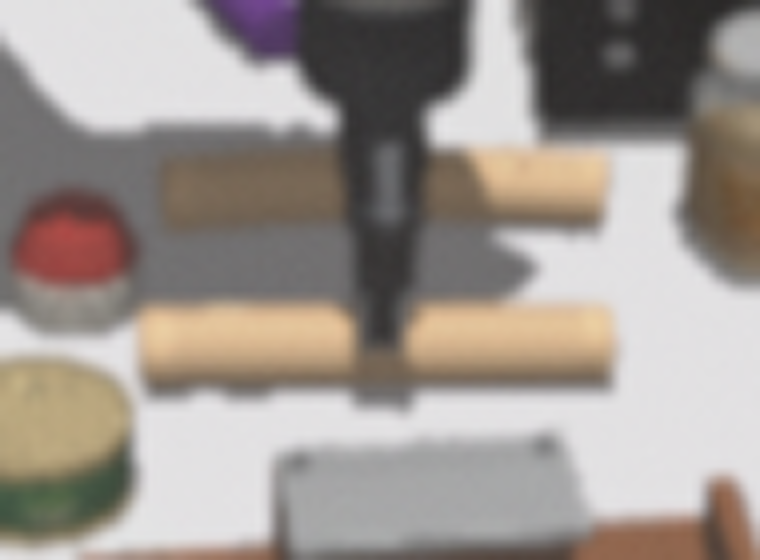

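```bash
python3 - <<'E'
from h import *
np.set_printoptions(precision=0,suppress=True)
z=np.load("pics/side3.npz"); I,D=z["I"],z["D"]; P=cloud("side",D)
for v in range(168,202,2): print(v,I[v,272],P[v,272],"|",I[v,262],P[v,262])
E
```

```text
168 [82 82 84] [494. 221. 145.] | [110 103  96] [472. 398.  41.]
170 [94 94 96] [494. 217. 139.] | [115  99  83] [471. 389.  37.]
172 [92 91 94] [494. 213. 134.] | [120 103  86] [471. 382.  33.]
174 [89 89 90] [493. 203. 132.] | [120 104  87] [471. 380.  25.]
176 [94 95 97] [493. 197. 128.] | [113  98  83] [471. 383.  15.]
178 [69 68 69] [493. 194. 123.] | [111 105 102] [472. 393.  -0.]
180 [60 57 57] [494. 207. 107.] | [114 112 113] [471. 373.   3.]
182 [56 54 53] [494. 205. 100.] | [113 111 112] [470. 366.  -1.]
184 [59 56 56] [495. 215.  86.] | [112 110 111] [469. 344.   4.]
186 [57 54 54] [497. 234.  65.] | [117 114 115] [468. 325.   8.]
188 [57 55 54] [497. 231.  59.] | [188 162 134] [464. 265.  38.]
190 [59 56 56] [497. 234.  49.] | [227 195 154] [464. 256.  35.]
192 [71 68 66] [497. 239.  37.] | [220 186 147] [463. 249.  32.]
194 [113  99  86] [498. 245.  25.] | [194 164 131] [463. 245.  26.]
196 [116 100  84] [498. 242.  18.] | [145 123 100] [463. 241.  20.]
198 [111 105 101] [499. 253.   2.] | [147 142 139] [463. 250.   6.]
200 [150 148 149] [498. 236.   6.] | [224 223 224] [463. 244.   1.]
```

```bash
python3 - <<'E'
from h import *
np.set_printoptions(precision=0,suppress=True)
for n,c in(("side1",(271,272,273)),("side2",(272,273))):
    z=np.load(f"pics/{n}.npz"); I,D=z["I"],z["D"]; P=cloud("side",D)
    for v in range(152,204,3): print(n,v,*[(I[v,k],P[v,k]) for k in c[:2]])
from plant import robot
s=robot.state(); print(s)
E
```

```text
side1 152 (array([68, 68, 68], dtype=uint8), array([491., 227., 201.])) (array([70, 69, 70], dtype=uint8), array([494., 229., 200.]))
side1 155 (array([52, 51, 52], dtype=uint8), array([491., 224., 192.])) (array([52, 51, 52], dtype=uint8), array([494., 223., 192.]))
side1 158 (array([56, 55, 56], dtype=uint8), array([491., 223., 182.])) (array([57, 55, 55], dtype=uint8), array([494., 222., 182.]))
side1 161 (array([56, 56, 57], dtype=uint8), array([491., 226., 168.])) (array([57, 56, 57], dtype=uint8), array([494., 225., 169.]))
side1 164 (array([57, 57, 56], dtype=uint8), array([491., 223., 159.])) (array([56, 55, 55], dtype=uint8), array([494., 222., 159.]))
side1 167 (array([59, 57, 59], dtype=uint8), array([491., 219., 150.])) (array([59, 57, 58], dtype=uint8), array([494., 219., 150.]))
side1 170 (array([70, 69, 72], dtype=uint8), array([491., 218., 139.])) (array([85, 85, 87], dtype=uint8), array([494., 216., 140.]))
side1 173 (array([76, 76, 78], dtype=uint8), array([489., 190., 144.])) (array([90, 90, 92], dtype=uint8), array([493., 195., 141.]))
side1 176 (array([63, 62, 62
[... 3507 characters left out ...]
nt8), array([502., 243.,  13.]))
side2 200 (array([197, 195, 197], dtype=uint8), array([498., 240.,   3.])) (array([197, 195, 197], dtype=uint8), array([502., 241.,   2.]))
side2 203 (array([223, 222, 223], dtype=uint8), array([496., 220.,   4.])) (array([223, 221, 223], dtype=uint8), array([500., 223.,   2.]))
{'time': 5.7167, 'joints': array([0., 1., 2., 0., 1., 2.]), 'joint_vel': array([ 0., -0.,  0., -0.,  0.,  0.]), 'effort': array([ -1., -77., -22.,  -0.,  -2.,  -0.]), 'ee_pos': array([500., 260.,   3.]), 'tcp_rot': array([-0.,  1., -0.,  0.]), 'wrist_force': array([-5., -2., 26.]), 'ft_torque': array([-0.,  1., -0.]), 'finger_force': 39.40674304962158, 'grip_width': 25.83703600768029}
```

The side depth shows the real fingertips about 30 mm above the reported TCP (about 43 mm when open), so the fingers only pinched the pin's top. I'll open, go 24 mm lower and regrasp, watching the force.

{"fn": "play_rows", "kwargs": {
  "deltas": [
    [0, 0, 0, 0, 8.5],
    [0, 0, 0, 0, 8.5],
    [0, 0, 0, 0, 8.5],
    [0, 0, 0, 0, 8.5],
    [0, 0, 0, 0, 8.5],
    [0, 0, 0.8, 0, 8.5],
    [0, 0, 0.8, 0, 8.5],
    [0, 0, 0.8, 0, 8.5],
    [0, 0, 0, 0, 8.5]
  ]
}}

```text
time: 6.47
ee_pos: [498.2, 258.9, -25.6]
tcp_rot: [0.001, 1.0, -0.014, -0.001]
wrist_force: [-1.0, -1.2, 0.7]
grip_width: 84.6
finger_force: 0.0
```

{"fn": "play_rows", "kwargs": {
  "deltas": [
    [0, 0, 0, 0, 2.5],
    [0, 0, 0, 0, 2.5],
    [0, 0, 0, 0, 2.5],
    [0, 0, 0, 0, 2.5],
    [0, 0, 0, 0, 2.5],
    [0, 0, 0, 0, 2.5]
  ]
}}

```text
time: 6.97
ee_pos: [499.6, 259.5, -23.0]
tcp_rot: [-0.0, 1.0, -0.014, 0.0]
wrist_force: [-0.7, -2.0, 4.8]
grip_width: 34.4
finger_force: 59.2
```

{"fn": "play_rows", "kwargs": {
  "deltas": [
    [0, 0, -2, 0, 2.5],
    [0, 0, -3.5, 0, 2.5],
    [0, 0, -3.5, -0.12, 2.5],
    [0, 0, -3.0, -0.12, 2.5],
    [0, 0, 0, -0.12, 2.5],
    [0, 0, 0, -0.12, 2.5],
    [0, 0, 0, -0.12, 2.5],
    [0, 0, 0, -0.12, 2.5],
    [0, 0, 0, -0.12, 2.5],
    [0, 0, 0, -0.12, 2.5],
    [0, 0, 0, -0.12, 2.5],
    [0, 0, 0, -0.12, 2.5]
  ]
}}

```text
time: 7.97
ee_pos: [499.2, 259.4, 96.6]
tcp_rot: [-0.0, 0.832, 0.555, 0.0]
wrist_force: [0.1, -0.0, -3.9]
grip_width: 34.1
finger_force: 60.9
```

{"fn": "play_rows", "kwargs": {
  "deltas": [
    [0, 0, 0, -0.12, 2.5],
    [0, 0, 0, -0.12, 2.5],
    [0, 0, 0, -0.12, 2.5],
    [0, 0, 0, -0.097, 2.5],
    [0, 0, 0, 0, 2.5]
  ]
}}

```text
time: 8.38
ee_pos: [499.2, 259.4, 96.6]
tcp_rot: [0.0, 0.684, 0.729, 0.0]
wrist_force: [-0.7, 0.5, -1.2]
grip_width: 34.2
finger_force: 60.9
```

```bash
python3 plan.py 427.6 -21.3 98 93.3
```

```text
t 8.38 p [499.2 259.4  96.6] yaw 93.61 tilt 0.00 w 34.2 ff 60.9 F [-0.7  0.5 -1.2] j6 0.36
roll rad 0.005
before turn: cm [-27.56  -8.92  -0.14] len 28.97
after turn: cm [-27.61  -8.77  -0.14] len 28.97
```

{"fn": "play_rows", "kwargs": {
  "deltas": [
    [-3.45, -1.1, 0, 0, 2.5],
    [-3.45, -1.1, 0, 0, 2.5],
    [-3.45, -1.1, 0, 0, 2.5],
    [-3.45, -1.1, 0, 0, 2.5],
    [-3.45, -1.1, 0, 0, 2.5],
    [-3.45, -1.1, 0, 0, 2.5],
    [-3.45, -1.1, 0, 0, 2.5],
    [-3.45, -1.1, 0, 0, 2.5],
    [0, 0, 3.0, 0, 2.5],
    [0, 0, 3.0, 0, 2.5],
    [0, 0, 0, 0, 2.5]
  ]
}}

```text
time: 9.3
ee_pos: [425.1, -21.8, 33.4]
tcp_rot: [-0.002, 0.688, 0.725, -0.001]
wrist_force: [-1.9, 0.8, -3.0]
grip_width: 34.0
finger_force: 60.9
```

```bash
python3 plan.py 427.6 -21.3 -4 93.3; python3 - <<'E'
from h import *
I,D=snap("top","top4"); I2,D2=snap("side","side4")
c=I[165:285,250:400,::-1]; c2=I2[170:300,215:355,::-1]
cv2.imwrite("pics/crop4.png",np.hstack([cv2.resize(c,(400,400)),cv2.resize(c2,(400,400))]))
E
```

```text
t 9.30 p [425.1 -21.8  33.4] yaw 93.01 tilt 0.28 w 34.0 ff 60.9 F [-1.9  0.8 -3. ] j6 -0.17
roll rad -0.005
before turn: cm [0.03 0.25 3.74] len 3.75
after turn: cm [0.03 0.25 3.74] len 3.75
```

View pics/crop4.png

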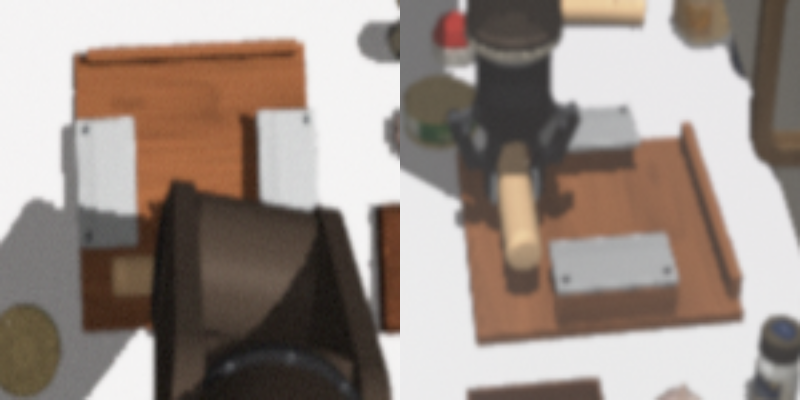

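The crop shows the pin held level across the apron, in front of the lips. Its end is at side (522,255), and it lines up with the lips. I lower it and release.

{"fn": "play_rows", "kwargs": {
  "deltas": [
    [0, 0.2, 1.5, 0, 2.5],
    [0, 0, 1.2, 0, 2.5],
    [0, 0, 0.6, 0, 2.5],
    [0, 0, 0.4, 0, 2.5],
    [0, 0, 0, 0, 2.5],
    [0, 0, 0, 0, 2.5]
  ]
}}

```text
time: 9.9
ee_pos: [429.9, -20.9, 0.2]
tcp_rot: [0.0, 0.686, 0.727, 0.0]
wrist_force: [0.4, -0.8, -2.5]
grip_width: 34.2
finger_force: 61.1
```

{"fn": "play_rows", "kwargs": {
  "deltas": [
    [0, 0, 0.3, 0, 2.5],
    [0, 0, 0.25, 0, 2.5],
    [0, 0, 0, 0, 2.5],
    [0, 0, 0, 0, 2.5]
  ]
}}

```text
time: 10.23
ee_pos: [429.4, -21.1, -6.0]
tcp_rot: [-0.0, 0.686, 0.727, -0.0]
wrist_force: [-0.3, 0.2, -2.0]
grip_width: 34.2
finger_force: 61.1
```

{"fn": "play_rows", "kwargs": {
  "deltas": [
    [0, 0, 0.1, 0, 2.5],
    [0, 0, 0, 0, 2.5],
    [0, 0, 0, 0, 4.0],
    [0, 0, 0, 0, 4.5],
    [0, 0, 0, 0, 6.0],
    [0, 0, 0, 0, 6.0],
    [0, 0, 0.4, 0, 6.0],
    [0, 0, 0.4, 0, 6.0],
    [0, 0, 0, 0, 6.0],
    [0, 0, 0, 0, 6.0]
  ]
}}

```text
time: 11.07
ee_pos: [429.9, -21.1, -14.1]
tcp_rot: [0.001, 0.686, 0.727, 0.0]
wrist_force: [-5.4, 1.2, 47.6]
grip_width: 60.3
finger_force: 23.9
```

```bash
cat > pin.py <<'E'
import sys
from h import *
np.set_printoptions(precision=1,suppress=True)
G=np.array([501.5,-17]); a=np.radians(3.3); gx=np.array([np.cos(a),np.sin(a)]); gy=np.array([-gx[1],gx[0]])
I,D=snap("side",sys.argv[1]); P=cloud("side",D); hsv=cv2.cvtColor(I,cv2.COLOR_RGB2HSV)
X=(P[...,:2]-G)@gx; Y=(P[...,:2]-G)@gy
m=(hsv[...,0]>8)&(hsv[...,0]<25)&(hsv[...,1]>45)&(hsv[...,1]<135)&(hsv[...,2]>120)&(X>-135)&(X<125)&(abs(Y)<125)&(P[...,2]>22)&(P[...,2]<60)
for b in blobs(m,25):
    x,y,z=X[b],Y[b],P[b][:,2]; k=z>np.percentile(z,60); f=np.polyfit(y[k],x[k],1)
    print(b.sum(),"gx %.1f (top %.1f) gy %.1f..%.1f z %.1f..%.1f slope %.3f"%(np.median(x),np.median(x[k]),y.min(),y.max(),np.percentile(z,5),np.percentile(z,95),f[0]))
E
python3 pin.py side5; python3 plan.py
```

```text
371 gx -74.9 (top -73.2) gy -109.4..4.8 z 30.2..55.0 slope 0.009
t 11.12 p [429.9 -21.1 -14.1] yaw 93.32 tilt 0.08 w 60.2 ff 23.8 F [-4.1  0.3 47.2] j6 -0.18
```

{"fn": "play_rows", "kwargs": {
  "deltas": [
    [0, 0, -0.5, 0, 6.0],
    [0, 0, 0, 0, 6.0]
  ]
}}

```text
time: 11.28
ee_pos: [429.7, -21.1, -9.7]
tcp_rot: [0.0, 0.686, 0.727, 0.0]
wrist_force: [-0.2, 0.8, 0.7]
grip_width: 60.1
finger_force: 0.0
```

{"fn": "play_rows", "kwargs": {
  "deltas": [
    [0, 0.5, -0.15, 0, 6.0],
    [0, 0.5, 0, 0, 6.0],
    [0, 0.5, 0, 0, 6.0],
    [0, 0.5, 0, 0, 6.0],
    [0, 0.5, 0, 0, 6.0]
  ]
}}

```text
time: 11.7
ee_pos: [455.2, -19.6, -8.7]
tcp_rot: [-0.0, 0.686, 0.727, -0.0]
wrist_force: [0.4, 0.1, 0.2]
grip_width: 59.6
finger_force: 0.0
```

```bash
python3 pin.py side6; python3 plan.py
```

```text
346 gx -62.6 (top -59.8) gy -123.6..6.8 z 30.5..55.5 slope -0.011
t 11.75 p [456.4 -19.7  -8.6] yaw 93.32 tilt 0.07 w 60.1 ff 0.0 F [ 2.  -0.8 -0.2] j6 -0.17
```

{"fn": "play_rows", "kwargs": {
  "deltas": [
    [0, 0.4, 0, 0, 6.0],
    [0, 0.4, 0, 0, 6.0],
    [0, 0.4, 0, 0, 6.0],
    [0, 0.4, 0, 0, 6.0],
    [0, 0.4, 0, 0, 6.0]
  ]
}}

```text
time: 12.17
ee_pos: [474.8, -18.5, -8.5]
tcp_rot: [-0.0, 0.686, 0.727, -0.0]
wrist_force: [-0.0, -0.3, -0.8]
grip_width: 60.3
finger_force: 0.0
```

{"fn": "play_rows", "kwargs": {
  "deltas": [
    [0, 0.4, 0, 0, 6.0],
    [0, 0.4, 0, 0, 6.0],
    [0, 0.4, 0, 0, 6.0],
    [0, 0.4, 0, 0, 6.0],
    [0, 0.4, 0, 0, 6.0]
  ]
}}

```text
time: 12.58
ee_pos: [494.8, -17.3, -8.5]
tcp_rot: [0.0, 0.686, 0.727, 0.0]
wrist_force: [0.9, -0.1, 0.1]
grip_width: 59.9
finger_force: 0.1
```

```bash
python3 pin.py side7; python3 plan.py
```

```text
142 gx -21.6 (top -19.8) gy -59.2..3.7 z 42.8..56.2 slope -0.008
t 12.63 p [495.8 -17.3  -8.4] yaw 93.33 tilt 0.06 w 60.0 ff 0.0 F [ 0.8 -0.1 -0. ] j6 -0.15
```

{"fn": "play_rows", "kwargs": {
  "deltas": [
    [0, 0.4, 0, 0, 6.0],
    [0, 0.4, 0, 0, 6.0],
    [0, 0.4, 0, 0, 6.0],
    [0, 0.4, 0, 0, 6.0],
    [0, 0.4, 0, 0, 6.0],
    [0, 0.4, 0, 0, 6.0]
  ]
}}

```text
time: 13.13
ee_pos: [518.8, -15.9, -8.5]
tcp_rot: [0.0, 0.686, 0.727, 0.0]
wrist_force: [0.0, 0.2, 1.0]
grip_width: 60.1
finger_force: 0.0
```

{"fn": "play_rows", "kwargs": {
  "deltas": [
    [0, 0.4, 0, 0, 6.0],
    [0, 0.4, 0, 0, 6.0],
    [0, 0.4, 0, 0, 6.0],
    [0, 0.4, 0, 0, 6.0],
    [0, 0.4, 0, 0, 6.0],
    [0, 0.4, 0, 0, 6.0]
  ]
}}

```text
time: 13.63
ee_pos: [542.7, -14.5, -8.5]
tcp_rot: [-0.0, 0.686, 0.727, 0.0]
wrist_force: [-0.1, -0.3, 0.4]
grip_width: 59.9
finger_force: 0.1
```

{"fn": "play_rows", "kwargs": {
  "deltas": [
    [0, 0.4, 0, 0, 6.0],
    [0, 0.4, 0, 0, 6.0],
    [0, 0.4, 0, 0, 6.0],
    [0, 0.4, 0, 0, 6.0],
    [0, 0.4, 0, 0, 6.0],
    [0, 0.4, 0, 0, 6.0],
    [0, 0, 0, 0, 6.0]
  ]
}}

```text
time: 14.22
ee_pos: [567.4, -13.1, -8.4]
tcp_rot: [0.0, 0.686, 0.727, 0.0]
wrist_force: [0.9, -0.4, 0.0]
grip_width: 59.8
finger_force: 0.0
```

```bash
python3 pin.py side8; python3 plan.py
```

```text
145 gx 52.5 (top 55.3) gy -59.2..5.5 z 40.8..55.7 slope -0.000
t 14.27 p [566.7 -13.1  -8.5] yaw 93.32 tilt 0.02 w 60.1 ff 0.0 F [ 0.  -0.4 -0.8] j6 -0.13
```

{"fn": "play_rows", "kwargs": {
  "deltas": [
    [0, 0, -3, 0, 6.0],
    [0, 0, -3, 0, 6.0],
    [0, -2.7, 0, 0, 6.0],
    [0, -2.7, 0, 0, 6.0],
    [0, 0, 0, 0.12, 6.0],
    [0, 0, 0, 0.12, 6.0],
    [0, 0, 0, 0.12, 6.0],
    [0, 0, 0, 0.12, 6.0],
    [0, 0, 0, 0.12, 6.0],
    [0, 0, 0, 0.12, 6.0],
    [0, 0, 0, 0.12, 6.0],
    [0, 0, 0, 0.12, 6.0]
  ]
}}

```text
time: 15.27
ee_pos: [512.1, -16.3, 51.5]
tcp_rot: [-0.0, 0.946, 0.325, -0.0]
wrist_force: [0.5, -0.3, 0.0]
grip_width: 60.3
finger_force: 0.0
```

{"fn": "play_rows", "kwargs": {
  "deltas": [
    [0, 0, 0, 0.12, 6.0],
    [0, 0, 0, 0.12, 6.0],
    [0, 0, 0, 0.12, 6.0],
    [0, 0, 0, 0.12, 6.0],
    [0, 0, 0, 0.12, 6.0],
    [0, 0, 0, 0, 6.0]
  ]
}}

```text
time: 15.77
ee_pos: [512.1, -16.3, 51.5]
tcp_rot: [-0.0, 1.0, 0.031, -0.0]
wrist_force: [0.2, -0.1, 0.2]
grip_width: 60.3
finger_force: 0.0
```

```bash
python3 pin.py side9; python3 plan.py 516 -16.2 -8 3.3
```

```text
280 gx 58.7 (top 60.7) gy -59.0..94.4 z 40.6..55.4 slope 0.042
t 15.82 p [512.1 -16.3  51.5] yaw 4.04 tilt 0.01 w 60.0 ff 0.0 F [ 0.5  0.  -0.3] j6 1.41
roll rad 0.013
before turn: cm [0.39 0.02 5.95] len 5.96
after turn: cm [0.39 0.02 5.95] len 5.96
```

{"fn": "play_rows", "kwargs": {
  "deltas": [
    [0, 0, 3, 0.013, 6.0],
    [0, 0, 2.9, 0, 6.0],
    [0, 0, 0, 0, 6.0],
    [0.4, 0, 0, 0, 6.0],
    [0.4, 0, 0, 0, 6.0],
    [0.4, 0, 0, 0, 6.0],
    [0.4, 0, 0, 0, 6.0],
    [0.4, 0, 0, 0, 6.0],
    [0.4, 0, 0, 0, 6.0],
    [0.4, 0, 0, 0, 6.0],
    [0.4, 0, 0, 0, 6.0]
  ]
}}

```text
time: 16.73
ee_pos: [544.8, -14.5, -7.3]
tcp_rot: [0.0, 1.0, 0.028, 0.0]
wrist_force: [0.4, 0.6, 0.0]
grip_width: 59.7
finger_force: 0.1
```

```bash
python3 pin.py side10; python3 plan.py
```

```text
185 gx 77.7 (top 74.0) gy -108.2..20.9 z 39.8..56.0 slope -0.005
t 16.78 p [545.8 -14.5  -7.2] yaw 3.20 tilt 0.07 w 59.8 ff 0.0 F [ 0.4 -1.4  0.1] j6 1.43
```

{"fn": "play_rows", "kwargs": {
  "deltas": [
    [0.4, 0, 0, 0, 6.0],
    [0.4, 0, 0, 0, 6.0],
    [0.4, 0, 0, 0, 6.0],
    [0.4, 0, 0, 0, 6.0],
    [0.4, 0, 0, 0, 6.0],
    [0.3, 0, 0, 0, 6.0],
    [0.2, 0, 0, 0, 6.0],
    [0.2, 0, 0, 0, 6.0],
    [0, 0, 0, 0, 6.0]
  ]
}}

```text
time: 17.53
ee_pos: [571.7, -13.0, -7.5]
tcp_rot: [0.0, 1.0, 0.028, 0.0]
wrist_force: [-0.4, 0.1, -0.2]
grip_width: 59.8
finger_force: 0.0
```

```bash
python3 pin.py side11; python3 plan.py
```

```text
339 gx 98.3 (top 100.3) gy -109.2..19.9 z 29.1..55.1 slope 0.038
t 17.58 p [571.4 -13.   -7.5] yaw 3.20 tilt 0.00 w 59.9 ff 0.0 F [0.4 0.3 0.9] j6 1.44
```

{"fn": "play_rows", "kwargs": {
  "deltas": [
    [0.15, 0, 0, 0, 6.0],
    [0.15, 0, 0, 0, 6.0],
    [0.15, 0, 0, 0, 6.0],
    [0.15, 0, 0, 0, 6.0],
    [0, 0, 0, 0, 6.0]
  ]
}}

```text
time: 18.0
ee_pos: [577.7, -12.7, -7.4]
tcp_rot: [0.0, 1.0, 0.028, 0.0]
wrist_force: [-0.8, 0.2, 0.9]
grip_width: 60.0
finger_force: 0.0
```

{"fn": "play_rows", "kwargs": {
  "deltas": [
    [0.1, 0, 0, 0, 6.0],
    [0.1, 0, 0, 0, 6.0],
    [0, 0, 0, 0, 6.0]
  ]
}}

```text
time: 18.25
ee_pos: [579.5, -12.5, -7.5]
tcp_rot: [0.0, 1.0, 0.028, 0.0]
wrist_force: [-0.2, -0.2, 0.2]
grip_width: 59.8
finger_force: 0.0
```

{"fn": "play_rows", "kwargs": {
  "deltas": [
    [0.1, 0, 0, 0, 6.0],
    [0.1, 0, 0, 0, 6.0],
    [0, 0, 0, 0, 6.0]
  ]
}}

```text
time: 18.5
ee_pos: [581.5, -12.4, -7.5]
tcp_rot: [0.0, 1.0, 0.028, 0.0]
wrist_force: [-0.0, -0.1, -0.6]
grip_width: 59.9
finger_force: 0.0
```

```bash
python3 pin.py side12; python3 plan.py; python3 - <<'E'
from h import *
z=np.load("pics/side12.npz"); I=z["I"]
cv2.imwrite("pics/crop12.png",cv2.resize(I[170:310,220:360,::-1],(588,588),interpolation=cv2.INTER_CUBIC))
E
```

```text
323 gx 107.3 (top 108.5) gy -111.5..22.4 z 29.7..55.3 slope 0.034
t 18.55 p [581.4 -12.4  -7.5] yaw 3.20 tilt 0.01 w 59.7 ff 0.0 F [ 0.5 -0.1 -0. ] j6 1.44
```

View pics/crop12.png

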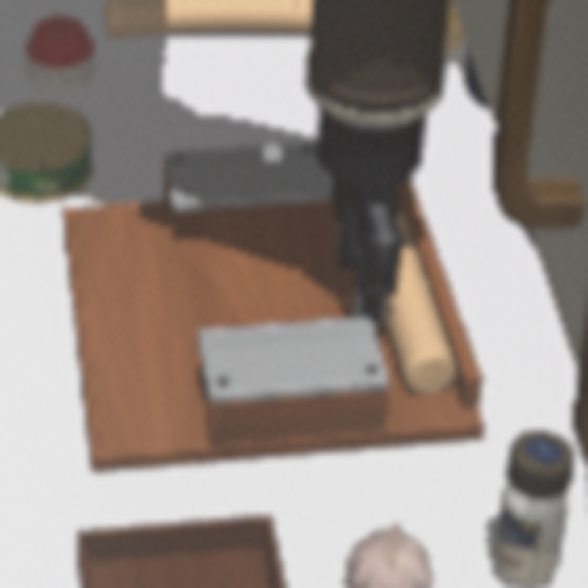

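The pin is almost at the stop, with the near end at (430,375) slightly off it. I keep pushing gently until contact force shows.

{"fn": "play_rows", "kwargs": {
  "deltas": [
    [0.1, 0, 0, 0, 6.0],
    [0.1, 0, 0, 0, 6.0],
    [0, 0, 0, 0, 6.0]
  ]
}}

```text
time: 18.8
ee_pos: [582.2, -12.3, -7.7]
tcp_rot: [-0.0, 1.0, 0.028, -0.001]
wrist_force: [-5.4, -1.1, 3.1]
grip_width: 60.1
finger_force: 2.6
```

{"fn": "play_rows", "kwargs": {
  "deltas": [
    [0.1, 0, 0, 0, 6.0],
    [0.1, 0, 0, 0, 6.0],
    [0, 0, 0, 0, 6.0]
  ]
}}

```text
time: 19.05
ee_pos: [582.1, -12.2, -8.1]
tcp_rot: [-0.0, 1.0, 0.028, -0.003]
wrist_force: [-13.2, -1.3, 6.6]
grip_width: 60.1
finger_force: 6.6
```

Firm contact at 13 N. I back off gently and lift clear.

{"fn": "play_rows", "kwargs": {
  "deltas": [
    [-0.2, 0, 0, 0, 6.0],
    [-0.2, 0, 0, 0, 6.0],
    [-0.4, 0, 0, 0, 6.0],
    [-1.0, 0, 0, 0, 6.0],
    [0, 0, -3.5, 0, 6.0],
    [0, 0, -3.5, 0, 6.0],
    [0, 0, -3.0, 0, 6.0],
    [0, 0, 0, 0, 8.5]
  ]
}}

```text
time: 19.72
ee_pos: [569.7, -13.5, 97.8]
tcp_rot: [0.0, 1.0, 0.028, 0.004]
wrist_force: [2.6, -0.2, 1.1]
grip_width: 70.4
finger_force: 0.0
```

```bash
python3 pin.py side13; python3 plan.py 512 390 100 1
```

```text
481 gx 104.9 (top 108.5) gy -109.5..63.0 z 31.5..55.5 slope 0.005
t 19.77 p [568.8 -13.4  95.6] yaw 3.20 tilt 0.31 w 77.0 ff 0.0 F [-0.7 -0.7 -0.8] j6 1.44
roll rad 0.038
before turn: cm [ -3.42 -40.59  -0.44] len 40.74
after turn: cm [ -4.98 -40.43  -0.44] len 40.74
```

```bash
python3 - <<'E'
from h import *
np.set_printoptions(precision=1,suppress=True)
I,D=snap("top","top13"); P=cloud("top",D)
hsv=cv2.cvtColor(I,cv2.COLOR_RGB2HSV)
m=(hsv[...,0]>8)&(hsv[...,0]<25)&(hsv[...,1]>60)&(hsv[...,2]>150); m[:,255:]=0; m[:178]=0; m[253:]=0
for b in blobs(m,200):
    v,u=np.nonzero(b)
    for lo,hi in((0,.15),(.4,.6),(.85,1)):
        r0,r1=v.min(),v.max(); k=(v>=r0+lo*(r1-r0))&(v<=r0+hi*(r1-r0)); print(lo,ray("top",u[k].mean(),v[k].mean(),20)[:2])
    print("ends x",ray("top",u.mean(),v.min(),20)[0],ray("top",u.mean(),v.max(),20)[0])
E
python3 plan.py 510 390 98 -1
```

```text
0 [599.7 386.4]
0.4 [513.1 395.9]
0.85 [425.5 392.3]
ends x 615.9265179048059 411.08457562973814
t 19.82 p [567.6 -13.3  93.8] yaw 3.19 tilt 0.15 w 84.0 ff 0.0 F [-1.   0.1  0.6] j6 1.44
roll rad 0.073
before turn: cm [ -3.51 -40.59  -0.42] len 40.74
after turn: cm [ -6.47 -40.22  -0.42] len 40.74
```

{"fn": "play_rows", "kwargs": {
  "deltas": [
    [0, 0, 0, 0.091, 8.5],
    [-0.69, -4.07, 0, 0, 8.5],
    [-0.69, -4.07, 0, 0, 8.5],
    [-0.69, -4.07, 0, 0, 8.5],
    [-0.69, -4.07, 0, 0, 8.5],
    [-0.69, -4.07, 0, 0, 8.5],
    [-0.69, -4.07, 0, 0, 8.5],
    [-0.69, -4.07, 0, 0, 8.5],
    [-0.69, -4.07, 0, 0, 8.5],
    [-0.69, -4.07, 0, 0, 8.5],
    [-0.69, -4.07, 0, 0, 8.5],
    [0, 0, 0, 0, 8.5]
  ]
}}

```text
time: 20.82
ee_pos: [510.7, 402.2, 91.1]
tcp_rot: [-0.001, 1.0, -0.016, -0.0]
wrist_force: [-1.2, -0.8, 0.9]
grip_width: 84.9
finger_force: 0.0
```

```bash
python3 plan.py 513 396 -25 -2
```

```text
t 20.82 p [510.7 402.2  91.1] yaw -1.80 tilt 0.08 w 84.9 ff 0.0 F [-1.2 -0.8  0.9] j6 2.22
roll rad 0.003
before turn: cm [ 0.25  0.61 11.61] len 11.63
after turn: cm [ 0.25  0.61 11.61] len 11.63
```

{"fn": "play_rows", "kwargs": {
  "deltas": [
    [0.25, 0.3, 3.5, 0, 8.5],
    [0, 0, 3.5, 0, 8.5],
    [0, 0, 2.5, 0, 8.5],
    [0, 0, 1.2, 0, 8.5],
    [0, 0, 0.5, 0, 8.5],
    [0, 0, 0, 0, 8.5]
  ]
}}

```text
time: 21.32
ee_pos: [514.2, 392.2, -20.7]
tcp_rot: [0.001, 1.0, -0.018, -0.001]
wrist_force: [-0.1, 0.6, 1.3]
grip_width: 85.1
finger_force: 0.0
```

{"fn": "play_rows", "kwargs": {
  "deltas": [
    [0, 0, 0, 0, 2.5],
    [0, 0, 0, 0, 2.5],
    [0, 0, 0, 0, 2.5],
    [0, 0, 0, 0, 2.5],
    [0, 0, 0, 0, 2.5],
    [0, 0, 0, 0, 2.5],
    [0, 0, 0, 0, 2.5]
  ]
}}

```text
time: 21.9
ee_pos: [515.7, 393.4, -18.2]
tcp_rot: [-0.001, 1.0, -0.018, 0.001]
wrist_force: [-1.6, -0.5, 8.6]
grip_width: 34.1
finger_force: 58.8
```

{"fn": "play_rows", "kwargs": {
  "deltas": [
    [0, 0, -2, 0, 2.5],
    [0, 0, -3, 0, 2.5],
    [0, 0, -4, 0, 2.5],
    [0, 0, -4, 0, 2.5],
    [0, 0, -1, 0, 2.5]
  ]
}}

```text
time: 22.32
ee_pos: [517.5, 394.6, 127.1]
tcp_rot: [-0.002, 1.0, -0.018, 0.003]
wrist_force: [1.6, 0.9, -1.0]
grip_width: 34.0
finger_force: 61.1
```

```bash
python3 - <<'E'
from h import *
np.set_printoptions(precision=1,suppress=True)
z=np.load("pics/top0.npz"); I,D=z["I"],z["D"]; P=cloud("top",D)
for u,v in((391,225),(474,224),(477,263),(393,265),(434,244)): print((u,v),ray("top",u,v,32)[:2],ray("top",u,v,6)[:2])
I,D=snap("side","side14"); P=cloud("side",D); hsv=cv2.cvtColor(I,cv2.COLOR_RGB2HSV)
m=(hsv[...,0]<16)&(hsv[...,1]>110)&(P[...,1]<-200)&(P[...,2]>22)&(P[...,2]<45)&(P[...,0]<530)
b=max(blobs(m,60),key=np.sum); r=cv2.minAreaRect(P[b][:,:2].astype(np.float32)); print("side tray",r,np.percentile(P[b],[1,50,99],axis=0))
E
python3 plan.py 425 -10 100 93
```

```text
(391, 225) [ 495.5 -230.5] [ 496.7 -237. ]
(474, 224) [ 503.6 -491.7] [ 504.9 -503.2]
(477, 263) [ 381.5 -499.9] [ 380.4 -511.5]
(393, 265) [ 370.1 -237.1] [ 368.9 -243.7]
(434, 244) [ 438.3 -365.7] [ 438.4 -374.7]
t 22.37 p [517.6 394.7 126.7] yaw -2.02 tilt 0.48 w 34.3 ff 61.1 F [1.9 0.8 0.6] j6 2.21
roll rad -1.658
before turn: cm [-7.83 40.77  2.67] len 41.60
after turn: cm [-39.93 -11.37   2.67] len 41.60Traceback (most recent call last):
  File "<stdin>", line 7, in <module>
ValueError: max() iterable argument is empty
```

{"fn": "play_rows", "kwargs": {
  "deltas": [
    [-0.5, 4.1, 0, 0, 2.5],
    [-0.5, 4.1, 0, 0, 2.5],
    [-0.5, 4.1, 0, 0, 2.5],
    [-0.5, 4.1, 0, 0, 2.5],
    [0, 0, 0, -0.12, 2.5],
    [0, 0, 0, -0.12, 2.5],
    [0, 0, 0, -0.12, 2.5],
    [0, 0, 0, -0.12, 2.5],
    [0, 0, 0, -0.12, 2.5],
    [0, 0, 0, -0.12, 2.5],
    [0, 0, 0, -0.12, 2.5],
    [0, 0, 0, -0.12, 2.5]
  ]
}}

```text
time: 23.37
ee_pos: [488.8, 229.5, 119.9]
tcp_rot: [-0.0, 0.894, 0.449, -0.0]
wrist_force: [-0.2, 0.6, -2.5]
grip_width: 34.0
finger_force: 61.4
```

{"fn": "play_rows", "kwargs": {
  "deltas": [
    [0, 0, 0, -0.12, 2.5],
    [0, 0, 0, -0.12, 2.5],
    [0, 0, 0, -0.12, 2.5],
    [0, 0, 0, -0.12, 2.5],
    [0, 0, 0, -0.12, 2.5],
    [0, 0, 0, -0.095, 2.5],
    [0, 0, 0, 0, 2.5]
  ]
}}

```text
time: 23.95
ee_pos: [488.8, 229.5, 119.9]
tcp_rot: [-0.0, 0.688, 0.726, -0.0]
wrist_force: [0.2, 0.3, -2.2]
grip_width: 34.3
finger_force: 61.4
```

```bash
python3 plan.py 438 -365 125 92.8
```

```text
t 23.95 p [488.8 229.5 119.9] yaw 93.09 tilt 0.04 w 34.3 ff 61.4 F [ 0.2  0.3 -2.2] j6 0.33
roll rad 0.005
before turn: cm [-59.09  -8.28  -0.51] len 59.67
after turn: cm [-59.13  -7.98  -0.51] len 59.67
```

{"fn": "play_rows", "kwargs": {
  "deltas": [
    [-3.94, -0.54, 0, 0, 2.5],
    [-3.94, -0.54, 0, 0, 2.5],
    [-3.94, -0.54, 0, 0, 2.5],
    [-3.94, -0.54, 0, 0, 2.5],
    [-3.94, -0.54, 0, 0, 2.5],
    [-3.94, -0.54, 0, 0, 2.5],
    [-3.94, -0.54, 0, 0, 2.5],
    [-3.94, -0.54, 0, 0, 2.5],
    [-3.94, -0.54, 0, 0, 2.5],
    [-3.94, -0.54, 0, 0, 2.5],
    [-3.94, -0.54, 0, 0, 2.5],
    [-3.94, -0.54, 0, 0, 2.5]
  ]
}}

```text
time: 24.95
ee_pos: [446.9, -247.6, 120.3]
tcp_rot: [-0.0, 0.691, 0.723, 0.0]
wrist_force: [2.3, -0.4, -2.4]
grip_width: 34.1
finger_force: 61.3
```

{"fn": "play_rows", "kwargs": {
  "deltas": [
    [-3.94, -0.54, 0, 0, 2.5],
    [-3.94, -0.54, 0, 0, 2.5],
    [-3.94, -0.54, 0, 0, 2.5],
    [0, 0, 2, 0, 2.5],
    [0, 0, 0, 0, 2.5]
  ]
}}

```text
time: 25.37
ee_pos: [435.6, -365.8, 97.8]
tcp_rot: [-0.001, 0.692, 0.722, -0.0]
wrist_force: [-0.7, 1.9, -3.1]
grip_width: 34.0
finger_force: 61.3
```

```bash
python3 plan.py 438 -365 -11 92.8; python3 - <<'E'
from h import *
I2,D2=snap("side","side15"); cv2.imwrite("pics/crop15.png",cv2.resize(I2[170:400,190:400,::-1],(548,600)))
E
```

```text
t 25.37 p [ 435.6 -365.8   97.8] yaw 92.41 tilt 0.14 w 34.0 ff 61.3 F [-0.7  1.9 -3.1] j6 -0.79
roll rad -0.007
before turn: cm [ 0.07  0.24 10.88] len 10.89
after turn: cm [ 0.07  0.24 10.88] len 10.89
```

View pics/crop15.png

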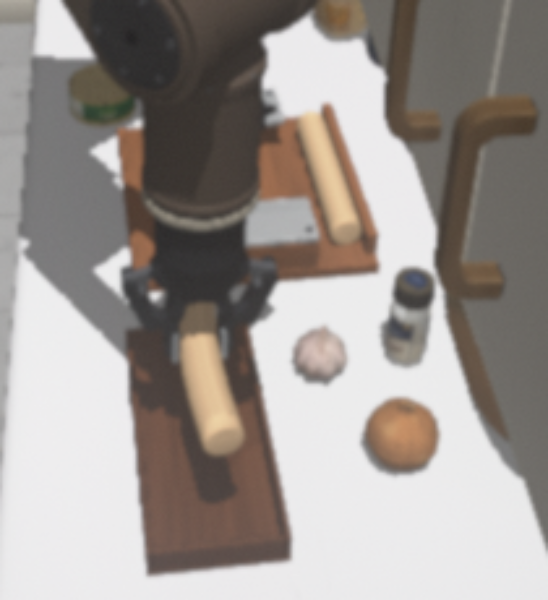

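The bowed pin hangs level over the tray's middle (215,380), with its bow horizontal. The straight pin still lies by the stop (330,175). I lower the bowed pin.

{"fn": "play_rows", "kwargs": {
  "deltas": [
    [0, 0.2, 3, 0, 2.5],
    [0, 0, 3, 0, 2.5],
    [0, 0, 2.5, 0, 2.5],
    [0, 0, 1.2, 0, 2.5],
    [0, 0, 0.6, 0, 2.5],
    [0, 0, 0, 0, 2.5],
    [0, 0, 0, 0, 2.5]
  ]
}}

```text
time: 26.0
ee_pos: [439.9, -364.6, -1.5]
tcp_rot: [0.0, 0.69, 0.724, 0.0]
wrist_force: [0.7, -1.0, -2.0]
grip_width: 33.7
finger_force: 61.4
```

{"fn": "play_rows", "kwargs": {
  "deltas": [
    [0, 0, 0.4, 0, 2.5],
    [0, 0, 0.4, 0, 2.5],
    [0, 0, 0.1, 0, 2.5],
    [0, 0, 0, 0, 2.5]
  ]
}}

```text
time: 26.33
ee_pos: [439.3, -364.5, -11.4]
tcp_rot: [0.0, 0.69, 0.724, -0.0]
wrist_force: [0.1, 0.2, -1.7]
grip_width: 33.7
finger_force: 61.4
```

{"fn": "play_rows", "kwargs": {
  "deltas": [
    [0, 0, 0.2, 0, 2.5],
    [0, 0, 0.1, 0, 2.5],
    [0, 0, 0, 0, 2.5]
  ]
}}

```text
time: 26.58
ee_pos: [439.5, -364.8, -12.6]
tcp_rot: [0.001, 0.69, 0.724, -0.0]
wrist_force: [-8.0, 5.0, 35.4]
grip_width: 34.4
finger_force: 66.0
```

{"fn": "play_rows", "kwargs": {
  "deltas": [
    [0, 0, -0.2, 0, 2.5],
    [0, 0, 0, 0, 3.8],
    [0, 0, 0, 0, 4.2],
    [0, 0, 0, 0, 5.0],
    [0, 0, 0, 0, 5.0],
    [0, 0, -1, 0, 5.0],
    [0, 0, -2, 0, 5.0],
    [0, 0, -4, 0, 5.0],
    [0, 0, -4, 0, 5.0],
    [0, 0, -2, 0, 5.0]
  ]
}}

```text
time: 27.42
ee_pos: [440.4, -365.4, 122.1]
tcp_rot: [0.002, 0.69, 0.724, 0.0]
wrist_force: [1.2, -1.4, 0.9]
grip_width: 50.2
finger_force: 0.0
```

```bash
python3 plan.py 330 -500 150; python3 - <<'E'
from h import *
np.set_printoptions(precision=1,suppress=True)
I,D=snap("top","top16"); P=cloud("top",D); hsv=cv2.cvtColor(I,cv2.COLOR_RGB2HSV)
m=(hsv[...,0]>8)&(hsv[...,0]<25)&(hsv[...,1]>45)&(hsv[...,1]<135)&(hsv[...,2]>130)&(P[...,0]>560)&(P[...,0]<650)&(abs(P[...,1]+10)<140)
G=np.array([501.5,-17]); a=np.radians(3.3); R=np.array([[np.cos(a),np.sin(a)],[-np.sin(a),np.cos(a)]])
for b in blobs(m,80):
    v,u=np.nonzero(b); W=np.array([R@(ray("top",x,y,38)[:2]-G) for x,y in zip(u,v)]).astype(np.float32)
    r=cv2.minAreaRect(W); print("pin",r,"x",W[:,0].min(),W[:,0].max(),"y",W[:,1].min(),W[:,1].max(),"slope",np.polyfit(W[:,1],W[:,0],1),"z",np.percentile(P[b][:,2],95))
I2,_=snap("side","side16")
c=I[160:280,265:485,::-1]; cv2.imwrite("pics/crop16.png",np.vstack([cv2.resize(c,(550,300),interpolation=cv2.INTER_CUBIC),cv2.resize(I2[200:320,200:420,::-1],(550,300),interpolation=cv2.INTER_CUBIC)]))
E
```

```text
t 27.42 p [ 440.4 -365.4  122.1] yaw 92.81 tilt 0.22 w 50.2 ff 0.0 F [ 1.2 -1.4  0.9] j6 -0.79
roll rad -0.000
before turn: cm [-12.9  -11.68  -2.79] len 17.63
after turn: cm [-12.9  -11.68  -2.79] len 17.63
pin ((359.3883361816406, -527.2965698242188), (223.4684295654297, 92.88336181640625), 24.5263614654541) x 239.52834 441.8663 y -546.45135 -438.89108 slope [  0.9 817.9] z 852.042509819229
pin ((185.137451171875, -248.65623474121094), (63.20378494262695, 118.55276489257812), 87.71500396728516) x 124.71876 245.62282 y -281.69806 -219.18591 slope [  0.9 436.7] z 503.9557594567323
pin ((110.01243591308594, -3.3419342041015625), (259.26910400390625, 63.61919403076172), 87.74360656738281) x 73.152794 140.29335 y -133.1248 125.44242 slope [  0.2 130.7] z 48.6312067290311
pin ((108.08515930175781, -1.8576126098632812), (212.66761779785156, 39.486270904541016), 89.35021209716797) x 88.54505 128.59303 y -108.35332 104.55827 slope [  0.  108.3] z 53.66444429809939
```

View pics/crop16.png

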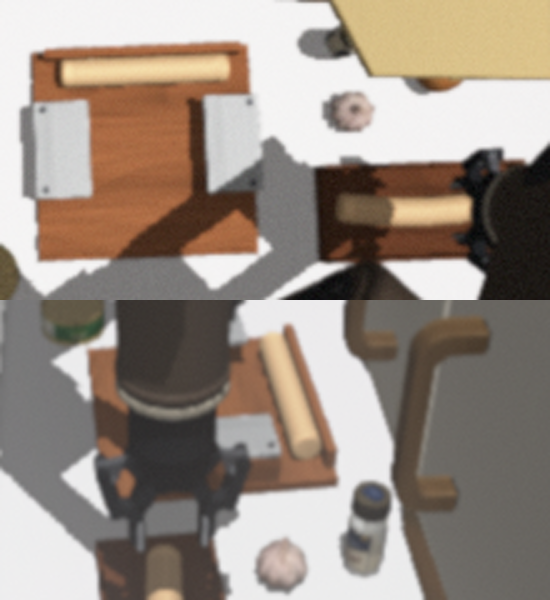

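```bash
python3 - <<'E'
from h import *
z=np.load("pics/top16.npz"); I,D=z["I"],z["D"]; z0=np.load("pics/top0.npz")["I"]
for u in (292,305,320,335,350):
    print(u,"R",I[172:200,u,0],"B",I[172:200,u,2]); print("   empty R",z0[172:200,u,0])
    print("   z=34 row182..187 x:",[round(float(ray("top",u,v,34)[0]),1) for v in (182,187,193)])
E
```

```text
292 R [245 244 245 245 244 241 226 191 166 162 152 141 187 227 239 244 246 245
 243 236 224 193 154 142 148 158 160 166] B [244 244 244 244 244 240 214 141  80  65  63  71 113 145 166 174 178 175
 169 158 142 118  88  66  60  62  63  88]
   empty R [236 237 236 236 236 232 211 174 153 151 133 105 121 137 147 145 149 144
 147 147 147 148 139 138 135 143 148 149]
   z=34 row182..187 x: [626.2, 610.2, 591.0]
305 R [245 245 245 245 244 240 215 177 166 159 134 166 206 225 235 241 243 242
 236 229 210 179 149 148 159 159 161 162] B [244 244 244 244 243 236 184 104  67  64  60  94 126 141 158 167 169 169
 157 148 131 106  75  62  61  61  64  65]
   empty R [236 237 236 236 236 231 198 160 153 144 108  81 117 141 146 150 146 147
 143 147 152 153 147 142 143 145 148 143]
   z=34 row182..187 x: [626.9, 610.9, 591.8]
320 R [245 244 244 245 241 225 190 174 168 154 143 182 216 231 240 243 241 238
 233 218 190 157 147 156 156 155 153 148] B [243 242 243 244 239 209 136  82  68  64  71 109 137 152 165 172 165 161
 155 138 115  89  67  62  60  61  60  56]
   empty R [236 237 237 236 232 212 177 161 
[... 244 characters left out ...]
53] B [243 243 244 243 235 174  95  72  65  61  97 129 145 159 167 171 163 158
 144 129 101  72  63  64  65  63  62  60]
   empty R [237 237 235 236 231 196 166 158 145 109 102 126 137 139 143 150 154 151
 154 154 150 153 152 149 146 143 140 136]
   z=34 row182..187 x: [628.6, 612.7, 593.5]
350 R [244 243 245 240 220 183 174 168 146 154 191 221 234 240 244 242 238 230
 215 186 144 143 159 158 152 164 198 208] B [243 242 244 237 199 121  77  67  58  81 114 141 156 165 171 168 163 150
 137 113  79  61  64  60  63 108 184 207]
   empty R [236 236 236 229 203 167 159 153 129 102 127 143 145 142 149 153 151 148
 149 148 151 149 140 139 144 149 183 192]
   z=34 row182..187 x: [629.5, 613.6, 594.4]
```

{"fn": "play_rows", "kwargs": {
  "deltas": [
    [0, 0, -2, 0, 5],
    [-2.4, -2.9, 0, 0, 5],
    [-2.4, -2.9, 0, 0, 5],
    [-2.4, -2.9, 0, 0, 5],
    [-2.4, -2.9, 0, 0, 5],
    [-2.4, -2.9, 0, 0, 5],
    [-2.4, -2.9, 0, 0, 5],
    [0, 0, 0, 0, 5]
  ]
}}

```text
time: 28.18
ee_pos: [268.2, -520.6, 137.4]
tcp_rot: [0.0, 0.691, 0.723, -0.001]
wrist_force: [-0.8, 0.4, -1.0]
grip_width: 50.1
finger_force: 0.0
```

```bash
python3 plan.py; python3 - <<'E'
from h import *
np.set_printoptions(precision=1,suppress=True)
I,D=snap("top","top17"); P=cloud("top",D); hsv=cv2.cvtColor(I,cv2.COLOR_RGB2HSV)
m=(hsv[...,0]>8)&(hsv[...,0]<25)&(hsv[...,1]>40)&(hsv[...,1]<140)&(hsv[...,2]>75)&(P[...,0]>375)&(P[...,0]<500)&(P[...,1]<-235)&(P[...,1]>-500)&(P[...,2]<80)&(P[...,2]>15)
for b in blobs(m,80):
    v,u=np.nonzero(b); W=np.array([ray("top",x,y,30)[:2] for x,y in zip(u,v)]).astype(np.float32); print("tray pin",b.sum(),cv2.minAreaRect(W),np.percentile(P[b][:,2],[10,50,95]))
z0=np.load("pics/top0.npz")["I"]
d=np.abs(I.astype(int)-z0).max(2)
for n,(u,v) in dict(jar=(204,158),tin=(258,270),timer=(214,263),garlic=(405,205),spice=(400,176),onion=(440,191)).items(): print(n,d[v-4:v+5,u-4:u+5].mean().round(1),P[v,u])
E
python3 pin.py side17
```

```text
t 28.18 p [ 268.2 -520.6  137.4] yaw 92.62 tilt 0.08 w 50.1 ff 0.0 F [-0.8  0.4 -1. ] j6 -1.19
tray pin 771 ((442.7660217285156, -367.58905029296875), (42.020809173583984, 217.57958984375), 3.0328428745269775) [29.7 36.9 43.2]
jar 4.2 [682.6 351.1 114.5]
tin 3.5 [346.5 185.8  35.8]
timer 3.8 [366.4 322.   50.6]
garlic 3.5 [ 558.4 -270.7   45.9]
spice 3.3 [ 646.4 -249.3   66.9]
onion 3.5 [ 604.6 -380.5   45.2]
586 gx 104.1 (top 108.2) gy -110.3..124.4 z 33.3..55.2 slope -0.004
```

```bash
python3 -c "
from plant import robot
print(robot.hand_in())"
```

```text
the job is handed in; nothing more can be done
None
```

I handed the job in at about 28 s: the straight pin (right-hand at the start) rolled under both lips at about 1 N and was flush and square against the stop in the last images, the warped pin lies in the reject tray, picked by its visible bow and by elimination because I never rolled it on the gauge, and the bystanders looked unmoved; no verdict came back.

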